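# Roll a pulley under the laser marking head

## Task

Set the notched steel block that stands in the pulley's way down in the shallow tray (do not drop it). Then roll the pulley on its rim, gently, along the plate until it sits squarely in its nest under the laser lens, without lifting it, dragging it, letting it tip over or touching the laser head. Once it is resting there, let go, press the start button on the console fully down, and leave the other things where they are.

Things in the scene. Friction and masses are not known exactly. Their poses are not given: they have to be found in the camera images.
- station: Fixed laser marking station: aluminium plate with many small holes, 360 (x) x 200 (y) x 12 mm thick, on the table, and a column 70 x 90 mm, 514 mm tall, beyond its +x end (at x 310 mm). Origin on the table under the plate's centre, z up; the pulley rolls along its +x, to the robot's left (about world +y). The plate's top is 12 mm above the origin.
- nest (a point): Nest, on the plate's top under the lens, 120 mm in +x from the plate's centre; axes as the station's. Two steel rods, 90 mm long, lie along y: one 17.5 mm before this point, 3 mm above the plate, to be rolled over; a stop rod 28.5 mm beyond, 8 mm above the plate. The pulley sits between them, rim on the plate, centre 45 mm above this point.
- laser_head: Fixed; do not touch. Origin: centre of the underside of its black round lens (90 mm diameter, 30 mm tall), above the nest, 165 mm above the table, 63 mm above a pulley there; axes as the station's. Over the lens a white box 130 x 130 x 110 mm, then a blue box 100 mm wide, 310 mm above the table at its top, to the column at +x. No room for an upright gripper: lean it back, away from the column.
- pulley: Flanged aluminium pulley standing on its rim, at the plate's end far from the column: 90 mm diameter, 24 mm thick, 0.4 to 0.65 kg, on a round steel shaft, 20 mm diameter, that sticks out 24 mm from each face (72 mm overall). Origin: its centre, 45 mm above the plate; y along the shaft; x (to the nest) and z (up) turn as it rolls. Rolls easily, slight resistance; the nest is 220 to 250 mm off.
- block: Notched steel block, standing in the lane between pulley and nest: 32 (x) x 50 (y) x 60 mm tall, 0.45 kg, with a notch 20 mm wide and 16 mm deep along x in the middle of its top. Origin at the centre of its underside; z up.
- block_center (a point): Centre of the notched block, 30 mm above its underside; axes as the block's.
- tray: Shallow open steel tray, fixed on the table to the left or right of the plate: 150 (x) x 130 (y) x 30 mm tall outside, walls 4 mm. Origin at the centre of its underside.
- tray_in (a point): Centre of the tray's inner floor, axes as the tray's; the walls rise about 25 mm above it.
- console: Grey control box, fixed on the table on the side where the tray is not: 120 (x) x 110 (y) x 50 mm tall. Origin at the centre of its underside. A single round push button (the start button) stands on its top.
- start_top (a point): Centre of the top face of the start button: round, 40 mm diameter, in a black housing on the console. It is pressed straight down.
- start (a joint): How far the start button is pressed down, m: 0 released, 0.006 fully down (5 N); a spring returns it.
- post: Bystander: steel pin, 22 mm diameter, 50 mm tall, standing on the plate near its edge towards the robot. Origin at the centre of its underside.
- collar: Bystander: steel ring, 48 mm diameter, 20 mm tall, lying on the plate near its edge away from the robot. Origin at the centre of its underside.
- screwdriver: Bystander: screwdriver lying on the table at the right, along its x.
- tin: Bystander: plain tin, 60 mm diameter, 75 mm tall, on the table to the right of the plate. Origin at the centre of its underside.

How it is judged:
On the way, in this order (a step that is already met when the one before it is completed fails the run):
1. the notched block rests, released, in the tray (x of block_center in the frame of tray_in between -0.07 and 0.07 m and y of block_center in the frame of tray_in between -0.06 and 0.06 m and z of block_center in the frame of tray_in below 0.045 m and linear speed of block below 0.03 m/s and contact force between the fingers and block below 0.1 N), for 0.2 s.
2. the pulley has rolled about half a turn, on its rim on the plate, before it reaches the nest (angle between pulley's own z axis and vertical above 2.3 rad and x of pulley in the frame of nest below -0.03 m and z of pulley in the frame of nest below 0.052 m).
3. the pulley rests upright in the nest, released (x of pulley in the frame of nest between -0.006 and 0.006 m and y of pulley in the frame of nest between -0.016 and 0.016 m and z of pulley in the frame of nest below 0.05 m and angle between the y axis of pulley and the y axis of station, either way round below 0.15 rad and linear speed of pulley below 0.02 m/s and angular speed of pulley below 0.3 rad/s and angle between pulley's own y axis and vertical between 1.4908 and 1.6508 rad and contact force between the fingers and pulley below 0.1 N), for 0.2 s.
4. the start button is pressed down (value of joint start above 0.0045 m), for 0.05 s.
At the end, for the whole second after the job is handed in: Block at rest in the tray (centre within 70 x 60 mm of its middle, under 45 mm above its floor). Pulley upright and still in the nest: within 6 mm along the lane, 16 mm across, shaft within 0.15 rad of square, 0.08 of level. Both released; button up again after a 4.5 mm press (all of step 1 and x of pulley in the frame of nest between -0.006 and 0.006 m and y of pulley in the frame of nest between -0.016 and 0.016 m and z of pulley in the frame of nest below 0.05 m and angle between the y axis of pulley and the y axis of station, either way round below 0.15 rad and linear speed of pulley below 0.02 m/s and angular speed of pulley below 0.3 rad/s and angle between pulley's own y axis and vertical between 1.4908 and 1.6508 rad and value of joint start below 0.002 m); the robot touches nothing.
It fails at once if the pulley tips over (shaft more than 0.3 rad from level) (not (angle between pulley's own y axis and vertical between 1.2708 and 1.8708 rad)).
It fails at once if the pulley is lifted more than 13 mm off the plate, or knocked along faster than 0.5 m/s (z of pulley in the frame of nest above 0.058 m or linear speed of pulley above 0.5 m/s).
It fails at once if the laser head is touched by the robot with more than 1 N (contact force between any of the arm, the fingers and laser_head above 1 N).
It fails at once if the block is dropped or banged into the tray (over 80 N) (contact force between block and tray above 80 N).
It fails at once if a bystander is moved more than 30 mm (distance of any of post, collar, tin, screwdriver from where it was at the start of the episode above 0.03 m).
It also fails if it takes over 72 s, if anything falls off the work surface, if the arm or the gripper's body presses on something with over 40 N, if the wrist force passes 120 N, or if a joint passes its speed limit or range.

## Robot

A 6-joint arm with a two-finger parallel gripper is mounted at the origin on the work surface. World frame = base frame: x ahead of the robot, y to its left, z up, the work surface at z = 0. Lengths are in m, angles in rad, forces in N, time in s.
With the tool pointing down it reaches from about 0.3 to 0.875 m from the base axis. Payload 6.4 kg.
Tool frame: the origin (TCP) lies on the centre line of the jaws, within the pads' length; the fingertips stand ahead of it and the grasp point (between the pads) lies 3 mm ahead of it (ctrl.tips_ahead is the z of the fingertips in the tool frame, in m); z points along the fingers, y is the direction in which the jaws open and shut (so a half turn about z gives the same grasp; the last joint's range is limited). The gripper opens to 88 mm and grips with 3 to 60 N. Pads are 18 mm wide; open, the fingers measure 123 mm over their backs; the gripper's body (75 mm by 187 mm) begins 45 mm behind the grasp point.
Start: joints at [0.96, 0.181, 1.607, -0, 1.354, -0.206], TCP at [0.226, 0.529, 0.261] pointing down, gripper open.
Joint ranges: [-2.99, 2.99], [-0.89, 2.07], [0.3, 2.58], [-1.14, 4.28], [0, 2.63], [-3.12, 3.12]. Speed limits (rad/s): [2.57, 2.57, 3.01, 3.14, 3.14, 3.14].

## Interface

Orientations are given as a rotation vector (axis times angle).
In Python, from station import ctrl, optics gives the robot as it stands.
- The arm moves only by the tool play_rows, never from a script. Its argument "rows" is a list of rows, each a list of 7 numbers: the turn, a rotation vector about the tool's x, y, z scaled (see below), then the shift along the tool's x, y, z scaled (see below), then the closure, from 0 (fully open) to 1 (shut). In form: [[ax, ay, az, dx, dy, dz, grip], ...]. A call has 1 to 20 rows; each row shifts and turns the pose as measured when the row begins, along the tool's axes as they then stand; what a row does not reach is not made up. The controller multiplies each number of a shift by 0.025 m and each number of a turn by 10 degrees. A row lasts 1/8 s, in which the tool goes at most 62.5 mm and 10.7 degrees, less where a joint would pass 70% of its speed; a pose out of reach is approached as far as the arm can. A call with a number of a shift or a turn outside -1 to 1 is refused whole. A call with a gripper value outside its range is refused whole. The fingers move at their own pace and stop on an object; the grip force is fixed at half the most. Time passes only in rows, so rows that do not move let the fingers close. It gives the time, the measured TCP pose, the force and the opening at its end, in the units of the state.
- ctrl.observe(): the state, without advancing time (a new reading comes with each control period).
- optics.get_image(name): name is "side" or "top"; returns a dict with "pixels" (420x560x3 uint8, red, green, blue), "intrinsics" (3x3 intrinsics, pixels), "R" (3x3) and "t" (3): a world point X has camera coordinates R X + t. Camera axes: x right, y down, z forward; pixel columns grow to the right and rows downward; lengths in m; the calibration is good to about 2 mm. A picture is of the moment at which its call begins. There is no depth.
- ctrl.close_job(): hands the job in, once; it reports no verdict.
The state is a dict: "t": time; "joint_positions": joint angles; "dq": joint speeds; "tau": joint torques, N m; "eef_pos": TCP position; "eef_rot": TCP orientation; "wrist_force": force on the tool from outside, world axes, zero at the start; "wrist_torque": the same for the moment, N m; "width": finger opening in m.
Only numpy, scipy, OpenCV 4.12 (cv2) and the standard library are available. Lean on these libraries where they do the work, as an engineer would, in place of code of your own. Each camera call takes 0.05 s, during which the arm holds its last target. There are 200 camera calls.

## Working session

There is one attempt and no reset: what is moved stays moved. The work goes in short steps, Python scripts to look and compute and a tool call to move; the robot and the scene stay as the last step left them, time stands still between calls to the robot, and variables do not carry over. Pictures are saved under pics/ and viewed, about 8 in all and at most 12, crops included, and the job is handed in when it is done.

Besides the shell and the picture viewer there is one more tool, called after ">>>" as name([rows], argument=value, ...), one row to a line, values as JSON. play_rows: Moves the arm, as the interface text tells. Its arguments: {"type":"object","properties":{"rows":{"type":"array"}},"required":["rows"]}

```bash
ls; mkdir -p pics
python3 - <<'E'
from station import ctrl, optics
import cv2
print(ctrl.observe(), ctrl.tips_ahead)
for n in("side","top"):
    d=optics.get_image(n); cv2.imwrite(f"pics/{n}0.png",cv2.resize(d["pixels"][:,:,::-1],(800,600),interpolation=cv2.INTER_CUBIC))
    print(n,d["intrinsics"],d["R"],d["t"], -d["R"].T@d["t"])
E
```

```text
pics
{'t': 0.0, 'joint_positions': array([ 9.59699492e-01,  1.81518794e-01,  1.60800073e+00,  2.02472742e-05,
        1.35381871e+00, -2.06279847e-01]), 'dq': array([ 0.00082696,  0.00056434,  0.00129361, -0.00021359,  0.00015641,
        0.00017416]), 'tau': array([-3.43927331e-05, -4.33865583e+01, -3.41852868e+01,  7.00694555e-02,
        3.87062738e-02, -1.47531864e-04]), 'eef_pos': array([0.22613796, 0.52811944, 0.25982614]), 'eef_rot': array([-6.31415402e-01, -3.07675813e+00,  2.50322739e-03]), 'wrist_force': array([-0.67141685, -0.203287  , -0.42450147]), 'wrist_torque': array([0.0211844 , 0.00892025, 0.04700209]), 'width': 0.08811095938511225} 0.022
side [[501.36846578   0.         277.45424093]
 [  0.         501.36846578 207.10788303]
 [  0.           0.           1.        ]] [[-0.16924376  0.98549224 -0.01271174]
 [ 0.75320965  0.12101284 -0.64655326]
 [-0.63563494 -0.11899971 -0.76276294]] [ 0.16099245 -0.30858586  1.6013563 ] [1.27755482 0.06924698 1.02398453]
top [[453.01690022   0.         273.77775955]
 [  0.         453.01690022 208.64530391]
 [  0.           0.           1.        ]] [[ 0.01107197 -0.99993801 -0.00117562]
 [-0.99434049 -0.01088574 -0.10568108]
 [ 0.10566173  0.00233906 -0.99439938]] [-0.06692774  0.51216586  1.30500186] [ 0.37211952 -0.06440077  1.3517406 ]
```

View pics/side0.png

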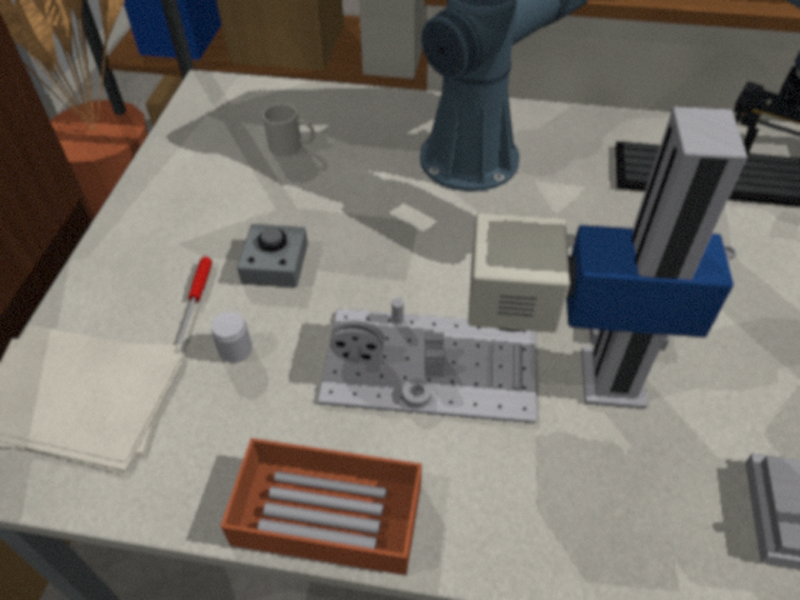

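View pics/top0.png

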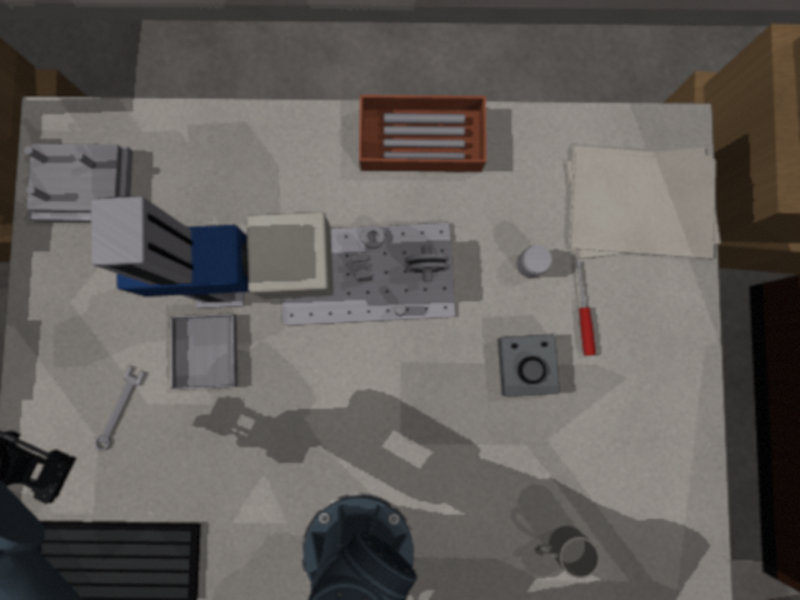

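The side view shows the pulley at about (357,345), the block at (433,355), the console at (273,255) and the nest rods at (520,365). The top view shows the tray at (204,352), the console at (529,365) and the pulley at (428,262). I'll enlarge the lane in both views.

```bash
cat > h.py <<'E'
import numpy as np, cv2
from station import ctrl, optics
from scipy.spatial.transform import Rotation as Rn
def grab(name,x0,y0,x1,y1,s,out):
    d=optics.get_image(name); p=d["pixels"][y0:y1,x0:x1,::-1]
    p=cv2.resize(p,None,fx=s,fy=s,interpolation=cv2.INTER_CUBIC)
    for u in range(-(-x0//10)*10,x1,10):
        cv2.line(p,((u-x0)*s,0),((u-x0)*s,8 if u%50 else 20),(0,0,255),1)
        if u%20==0: cv2.putText(p,str(u),((u-x0)*s,20),0,.4,(0,0,255),1)
    for v in range(-(-y0//10)*10,y1,10):
        cv2.line(p,(0,(v-y0)*s),(8,(v-y0)*s),(0,0,255),1); cv2.putText(p,str(v),(10,(v-y0)*s+4),0,.4,(0,0,255),1)
    cv2.imwrite(out,p); return d
import os,pickle
if not os.path.exists("cal.pkl"):
    pickle.dump({n:{k:optics.get_image(n)[k] for k in("intrinsics","R","t")} for n in("side","top")},open("cal.pkl","wb"))
C=pickle.load(open("cal.pkl","rb"))
def ray(name,u,v,z):
    c=C[name]; o=-c["R"].T@c["t"]; r=c["R"].T@np.linalg.inv(c["intrinsics"])@[u,v,1]
    return o+r*(z-o[2])/r[2]
def proj(name,X):
    c=C[name]; q=c["intrinsics"]@(c["R"]@np.array(X)+c["t"]); return q[:2]/q[2]
def pose():
    s=ctrl.observe(); return s["eef_pos"],Rn.from_rotvec(s["eef_rot"]),s
def togo(p,R):
    """shift in tool axes (m) and turn (deg, tool axes)"""
    p0,R0,s=pose(); return R0.inv().apply(np.array(p)-p0),np.degrees((R0.inv()*R).as_rotvec())
E
python3 - <<'E'
from h import *
grab("top",190,145,325,240,6,"pics/t1.png")
grab("side",220,205,380,300,5,"pics/s1.png")
E
```

```text
(no output)
```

View pics/t1.png

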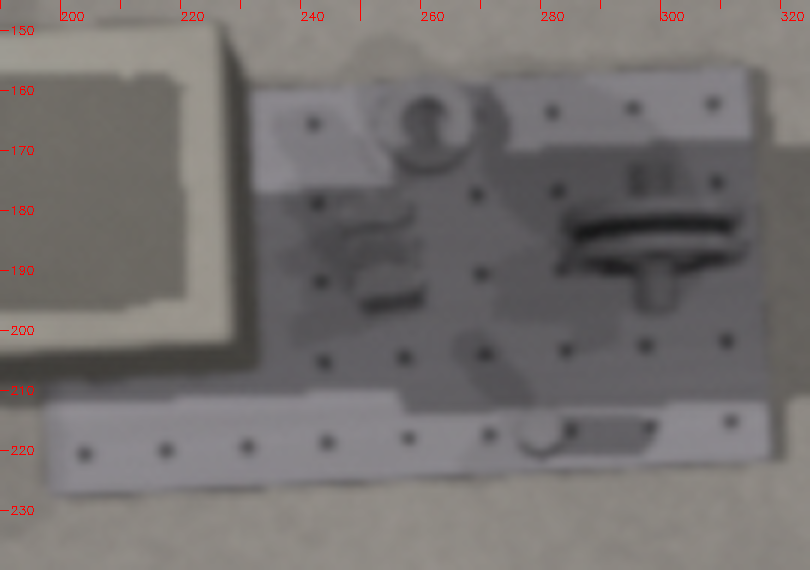

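View pics/s1.png

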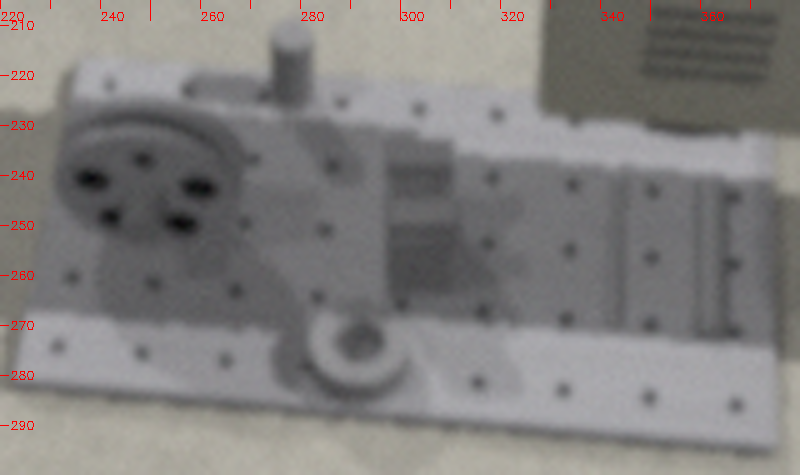

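Run:
```python
from h import *
def P(n,u,v,z,l): print(l,n,np.round(ray(n,u,v,z),4))
P("top",314,156.5,.012,"far-right");P("side",222,281.5,.012,"far-right")
P("top",318,221.5,.012,"near-right");P("side",234,217,.012,"near-right")
P("top",198,227,.012,"near-left");P("side",374,293,.012,"far-left")
P("side",298,233,.072,"blk near-right top");P("side",310.5,233,.072,"blk near-left top");P("side",297,250,.072,"blk far-right top");P("side",310.5,250.5,.072,"blk far-left top")
P("top",260,194,.072,"blk near-right top");P("top",250,195.5,.072,"blk near-left top");P("top",248,182,.072,"blk far-left");P("top",258,180,.072,"blk far-right")
# pulley
P("top",313.5,182,.057,"pul far face right");P("top",284,183.5,.057,"pul far face left");P("top",284,188,.057,"pul near left");P("top",313,188,.057,"pul near right")
P("top",298.5,197,.057,"shaft near end");P("top",297,173,.057,"shaft far end")
P("top",280,218.5,.062,"post top");P("side",278,211.5,.062,"post top");P("top",261,165,.032,"collar")
s=7/10
for u,v,l in((172,318,"FL"),(236,316,"FR"),(236,387,"NR"),(174,388,"NL")): P("top",u*s,v*s,.03,"tray "+l)
P("top",532*s,370*s,.065,"btn");P("side",272*s,237*s,.065,"btn")
for z in(.055,.075):P("top",532*s,370*s,z,"btn");P("side",272*s,237*s,z,"btn")
for u,v,l in((499,337,"FL"),(557,335,"FR"),(560,393,"NR"),(503,397,"NL")): P("top",u*s,v*s,.05,"cons "+l)
```

```text
far-right top [ 0.6737 -0.1806  0.012 ]
far-right side [ 0.6812 -0.1787  0.012 ]
near-right top [ 0.4776 -0.1928  0.012 ]
near-right side [ 0.4855 -0.1948  0.012 ]
near-left top [0.4574 0.1626 0.012 ]
far-left side [0.6546 0.175  0.012 ]
blk near-right top side [ 0.5562 -0.0172  0.072 ]
blk near-left top side [0.5514 0.0122 0.072 ]
blk far-right top side [ 0.6056 -0.0124  0.072 ]
blk far-left top side [0.602  0.0186 0.072 ]
blk near-right top top [ 0.5497 -0.0217  0.072 ]
blk near-left top top [0.545  0.0068 0.072 ]
blk far-left top [0.5839 0.0131 0.072 ]
blk far-right top [ 0.59   -0.0154  0.072 ]
pul far face right top [ 0.5884 -0.1754  0.057 ]
pul far face left top [ 0.5831 -0.0901  0.057 ]
pul near left top [ 0.57   -0.0902  0.057 ]
pul near right top [ 0.5709 -0.174   0.057 ]
shaft near end top [ 0.5442 -0.1322  0.057 ]
shaft far end top [ 0.6143 -0.1275  0.057 ]
post top top [ 0.4811 -0.0795  0.062 ]
post top side [ 0.4899 -0.0771  0.062 ]
collar top [ 0.6418 -0.022   0.032 ]
tray FL top [0.4666 0.387  0.03  ]
tray FR top [0.4721 0.256  0.03  ]
tray NR top [0.328  0.2508 0.03  ]
tray NL top [0.3246 0.3763 0.03  ]
btn top [ 0.369  -0.3413  0.065 ]
btn side [ 0.3718 -0.3375  0.065 ]
btn top [ 0.369  -0.3434  0.055 ]
btn side [ 0.3623 -0.3418  0.055 ]
btn top [ 0.369  -0.3391  0.075 ]
btn side [ 0.3812 -0.3333  0.075 ]
cons FL top [ 0.4341 -0.279   0.05  ]
cons FR top [ 0.4394 -0.3956  0.05  ]
cons NR top [ 0.324  -0.3997  0.05  ]
cons NL top [ 0.3149 -0.2862  0.05  ]
```

```bash
cat >> h.py <<'E'
def frame(jaw,lean,toward=(0,1,0)):
    """tool y along jaw (horizontal), z down leaned by lean deg about tool y"""
    y=np.array([jaw[0],jaw[1],0.]);y/=np.linalg.norm(y); z=np.array([0,0,-1.]); x=np.cross(y,z)
    return Rn.from_matrix(np.c_[x,y,z])*Rn.from_euler("y",lean,degrees=True)
def plan(p,R,n,grip,start=None):
    p0,R0=start or pose()[:2]; p=np.array(p); rv=(R0.inv()*R).as_rotvec(); rows=[]
    for i in range(n):
        a=(R0*Rn.from_rotvec(rv*i/n)); sh=a.inv().apply((p-p0)/n)/.025; tr=np.degrees(rv/n)/10
        rows.append([round(float(k),2) for k in (*tr,*sh)]+[grip])
    if np.ptp(np.array(rows),0).max()<.02: print(n,"x",rows[0])
    else: print(rows)
    return (p,R)
E
python3 - <<'E'
from h import *
R=frame((.995,.09),20)
s=plan((.37,.0,.28),R,24,0); plan((.573,-.03,.2),R,10,.2,s)
E
```

```text
[[-0.04, 0.08, 0.25, -0.57, -0.72, -0.03, 0], [-0.04, 0.08, 0.25, -0.6, -0.69, -0.05, 0], [-0.04, 0.08, 0.25, -0.63, -0.66, -0.06, 0], [-0.04, 0.08, 0.25, -0.65, -0.63, -0.07, 0], [-0.04, 0.08, 0.25, -0.68, -0.6, -0.09, 0], [-0.04, 0.08, 0.25, -0.71, -0.57, -0.1, 0], [-0.04, 0.08, 0.25, -0.73, -0.54, -0.11, 0], [-0.04, 0.08, 0.25, -0.75, -0.5, -0.13, 0], [-0.04, 0.08, 0.25, -0.77, -0.47, -0.14, 0], [-0.04, 0.08, 0.25, -0.79, -0.43, -0.15, 0], [-0.04, 0.08, 0.25, -0.8, -0.4, -0.17, 0], [-0.04, 0.08, 0.25, -0.82, -0.36, -0.18, 0], [-0.04, 0.08, 0.25, -0.83, -0.32, -0.2, 0], [-0.04, 0.08, 0.25, -0.84, -0.28, -0.21, 0], [-0.04, 0.08, 0.25, -0.85, -0.24, -0.22, 0], [-0.04, 0.08, 0.25, -0.86, -0.2, -0.23, 0], [-0.04, 0.08, 0.25, -0.86, -0.16, -0.25, 0], [-0.04, 0.08, 0.25, -0.87, -0.12, -0.26, 0], [-0.04, 0.08, 0.25, -0.87, -0.08, -0.27, 0], [-0.04, 0.08, 0.25, -0.87, -0.04, -0.28, 0], [-0.04, 0.08, 0.25, -0.86, -0.0, -0.3, 0], [-0.04, 0.08, 0.25, -0.86, 0.04, -0.31, 0], [-0.04, 0.08, 0.25, -0.85, 0.08, -0.32, 0], [-0.04, 0.08, 0.25, -0.84, 0.12, -0.33, 0]]
10 x [0.0, 0.0, 0.0, -0.29, 0.8, 0.23, 0.2]
```

>>> play_rows([
  [-0.04,0.08,0.25,-0.6,-0.7,-0.05,0.2],
  [-0.04,0.08,0.25,-0.6,-0.7,-0.05,0.2],
  [-0.04,0.08,0.25,-0.65,-0.65,-0.05,0.2],
  [-0.04,0.08,0.25,-0.65,-0.65,-0.05,0.2],
  [-0.04,0.08,0.25,-0.7,-0.6,-0.1,0.2],
  [-0.04,0.08,0.25,-0.7,-0.55,-0.1,0.2],
  [-0.04,0.08,0.25,-0.75,-0.55,-0.1,0.2],
  [-0.04,0.08,0.25,-0.75,-0.5,-0.15,0.2],
  [-0.04,0.08,0.25,-0.75,-0.45,-0.15,0.2],
  [-0.04,0.08,0.25,-0.8,-0.45,-0.15,0.2],
  [-0.04,0.08,0.25,-0.8,-0.4,-0.15,0.2],
  [-0.04,0.08,0.25,-0.8,-0.35,-0.2,0.2],
  [-0.04,0.08,0.25,-0.85,-0.3,-0.2,0.2],
  [-0.04,0.08,0.25,-0.85,-0.3,-0.2,0.2],
  [-0.04,0.08,0.25,-0.85,-0.25,-0.2,0.2],
  [-0.04,0.08,0.25,-0.85,-0.2,-0.25,0.2],
  [-0.04,0.08,0.25,-0.85,-0.15,-0.25,0.2],
  [-0.04,0.08,0.25,-0.85,-0.1,-0.25,0.2],
  [-0.04,0.08,0.25,-0.85,-0.1,-0.25,0.2],
  [-0.04,0.08,0.25,-0.85,-0.05,-0.3,0.2],
])

```text
t: 3.0
eef_pos: [0.3496, 0.0765, 0.2777]
eef_rot: [-1.759, -2.294, -0.291]
wrist_force: [-0.9, 0.2, 0.1]
width: 0.0703
```

Run:
```python
from h import *
R=frame((.995,.09),20)
p,R0,s=pose(); print(p,R0.as_matrix(),s["joint_positions"],s["width"])
s=plan((.45,-.04,.24),R,8,.2); plan((.573,-.02,.15),R,8,.2,s)
```

```text
[0.34963135 0.07653343 0.27771999] [[-0.24925971  0.96624268 -0.06515119]
 [ 0.91931733  0.25723448  0.29780208]
 [ 0.30450821  0.01433544 -0.95240183]] [-0.35152092 -0.33054877  2.07774748  0.26008515  1.56482804 -0.63784675] 0.07025816113588555
[[-0.03, 0.03, 0.12, -0.72, 0.33, -0.03, 0.2], [-0.03, 0.03, 0.12, -0.71, 0.35, -0.03, 0.2], [-0.03, 0.03, 0.12, -0.7, 0.36, -0.03, 0.2], [-0.03, 0.03, 0.12, -0.7, 0.38, -0.03, 0.2], [-0.03, 0.03, 0.12, -0.69, 0.39, -0.03, 0.2], [-0.03, 0.03, 0.12, -0.68, 0.41, -0.03, 0.2], [-0.03, 0.03, 0.12, -0.67, 0.42, -0.03, 0.2], [-0.03, 0.03, 0.12, -0.66, 0.43, -0.04, 0.2]]
8 x [0.0, 0.0, 0.0, -0.11, 0.62, 0.44, 0.2]
```

>>> play_rows([
  [-0.03,0.03,0.12,-0.7,0.35,-0.05,0.2],
  [-0.03,0.03,0.12,-0.7,0.35,-0.05,0.2],
  [-0.03,0.03,0.12,-0.7,0.35,-0.05,0.2],
  [-0.03,0.03,0.12,-0.7,0.4,-0.05,0.2],
  [-0.03,0.03,0.12,-0.7,0.4,0,0.2],
  [-0.03,0.03,0.12,-0.7,0.4,0,0.2],
  [-0.03,0.03,0.12,-0.7,0.4,-0.05,0.2],
  [-0.03,0.03,0.12,-0.65,0.45,-0.05,0.2],
  [0,0,0,-0.1,0.6,0.45,0.2],
  [0,0,0,-0.1,0.6,0.45,0.2],
  [0,0,0,-0.1,0.6,0.45,0.2],
  [0,0,0,-0.1,0.6,0.45,0.2],
  [0,0,0,-0.1,0.6,0.45,0.2],
  [0,0,0,-0.1,0.6,0.45,0.2],
  [0,0,0,-0.1,0.6,0.45,0.2],
  [0,0,0,-0.1,0.6,0.45,0.2],
  [0,0,0,0,0,0,0.2],
])

```text
t: 5.12
eef_pos: [0.5783, -0.0274, 0.1479]
eef_rot: [-1.948, -2.106, -0.348]
wrist_force: [-1.0, 0.0, 0.4]
width: 0.0706
```

Run:
```python
from h import *
p,R0,s=pose(); print(p,R0.as_matrix(),s["joint_positions"],s["width"],s["wrist_force"])
grab("side",245,165,385,275,6,"pics/s2.png")
for n in("side","top"): print(n,[proj(n,p+R0.apply([9*a/1e3,.035*b,.022])) for a in(1,-1) for b in(1,-1)])
```

```text
[ 0.57826043 -0.02737684  0.14790806] [[-0.07379502  0.99704156 -0.02150394]
 [ 0.93712023  0.07670325  0.34047362]
 [ 0.34111577  0.00497348 -0.94000814]] [-0.41053978  0.37468986  1.64705546  0.32074766  1.29779012 -0.60309077] 0.07060425663267259 [-0.96276528  0.01406826  0.40125621]
side [array([298.66061529, 237.25461814]), array([300.6548133 , 213.15556685]), array([291.04072824, 238.40877803]), array([293.32100392, 214.38582064])]
top [array([254.94776694, 168.42497521]), array([256.52923643, 193.73054967]), array([261.18146157, 168.44779199]), array([262.79043122, 193.62673894])]
```

View pics/s2.png

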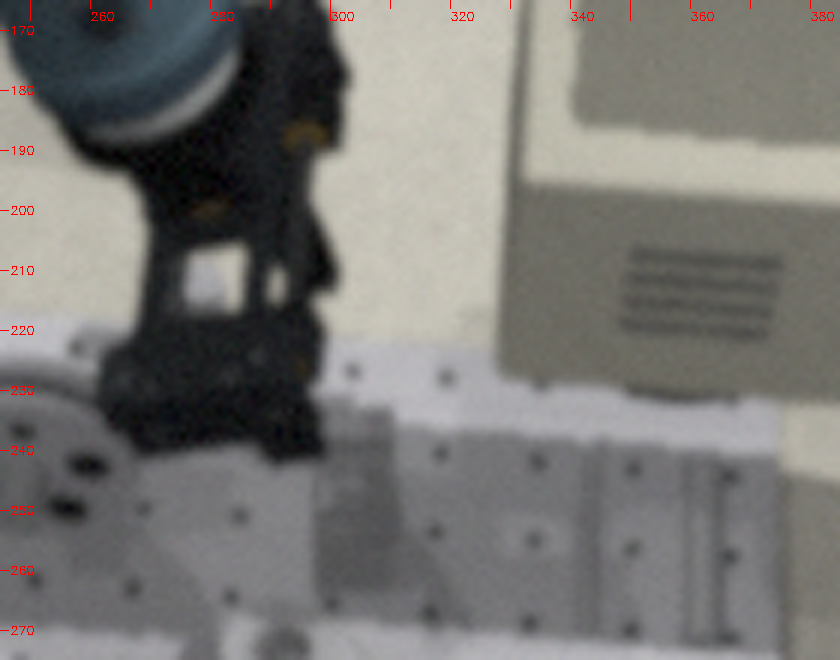

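The far fingertip appears at about (296,241), where the pose predicts it, so the side calibration holds. The block's top spans (297–311, 233–250). Next I go down onto the block.

Run:
```python
from h import *
R=pose()[1]
plan((.5745,-.002,.062),R,8,.2)
```

```text
8 x [0.0, 0.0, 0.0, -0.03, -0.01, 0.45, 0.2]
```

>>> play_rows([
  [0,0,0,-0.03,0,0.45,0.2],
  [0,0,0,-0.03,0,0.45,0.2],
  [0,0,0,-0.03,0,0.45,0.2],
  [0,0,0,-0.03,0,0.45,0.2],
  [0,0,0,-0.03,0,0.45,0.2],
  [0,0,0,-0.03,0,0.45,0.2],
  [0,0,0,-0.03,0,0.45,0.2],
  [0,0,0,-0.03,0,0.45,0.2],
  [0,0,0,0,0,0,0.2],
])

```text
t: 6.3
eef_pos: [0.5751, -0.0008, 0.056]
eef_rot: [-1.949, -2.106, -0.348]
wrist_force: [0.4, 1.0, -0.2]
width: 0.0704
```

>>> play_rows([
  [0,0,0,0,0,0,0.5],
  [0,0,0,0,0,0,0.7],
  [0,0,0,0,0,0,0.8],
  [0,0,0,0,0,0,0.8],
  [0,0,0,0,0,0,0.8],
])

```text
t: 6.92
eef_pos: [0.5754, -0.001, 0.0565]
eef_rot: [-1.949, -2.106, -0.348]
wrist_force: [0.9, 0.8, -2.7]
width: 0.0504
```

Run:
```python
from h import *
p,R,s=pose(); print(p,s["width"],s["wrist_force"])
R=frame((1,0.0),20)
s=plan((p[0]-.01,p[1]-.03,.18),pose()[1],6,.8)
s=plan((.36,-.03,.2),R,10,.8,s)
s=plan((.36,.318,.18),R,16,.8,s)
```

```text
[ 0.57536732 -0.00102907  0.0565056 ] 0.050396804219224565 [ 0.91701242  0.82396277 -2.69549044]
6 x [0.0, 0.0, 0.0, 0.1, -0.08, -0.84, 0.8]
[[-0.01, 0.0, 0.04, 0.09, -0.82, -0.06, 0.8], [-0.01, 0.0, 0.04, 0.09, -0.82, -0.06, 0.8], [-0.01, 0.0, 0.04, 0.08, -0.82, -0.06, 0.8], [-0.01, 0.0, 0.04, 0.07, -0.82, -0.06, 0.8], [-0.01, 0.0, 0.04, 0.07, -0.82, -0.06, 0.8], [-0.01, 0.0, 0.04, 0.06, -0.82, -0.07, 0.8], [-0.01, 0.0, 0.04, 0.06, -0.82, -0.07, 0.8], [-0.01, 0.0, 0.04, 0.05, -0.82, -0.07, 0.8], [-0.01, 0.0, 0.04, 0.04, -0.82, -0.07, 0.8], [-0.01, 0.0, 0.04, 0.04, -0.82, -0.07, 0.8]]
16 x [0.0, 0.0, 0.0, 0.8, 0.0, 0.34, 0.8]
```

>>> play_rows([
  [0,0,0,0,0,-0.4,0.8],
  [0,0,0,0.1,-0.1,-0.85,0.8],
  [0,0,0,0.1,-0.1,-0.85,0.8],
  [0,0,0,0.1,-0.1,-0.85,0.8],
  [0,0,0,0.1,-0.1,-0.85,0.8],
  [0,0,0,0.1,-0.1,-0.85,0.8],
  [0,0,0,0.1,-0.1,-0.5,0.8],
  [0,0,0.04,0.1,-0.8,-0.05,0.8],
  [0,0,0.04,0.1,-0.8,-0.05,0.8],
  [0,0,0.04,0.1,-0.8,-0.05,0.8],
  [0,0,0.04,0.1,-0.8,-0.05,0.8],
  [0,0,0.04,0.05,-0.8,-0.05,0.8],
  [0,0,0.04,0.05,-0.8,-0.05,0.8],
  [0,0,0.04,0.05,-0.8,-0.05,0.8],
  [0,0,0.04,0.05,-0.8,-0.05,0.8],
  [0,0,0.04,0.05,-0.8,-0.05,0.8],
  [0,0,0.04,0.05,-0.8,-0.05,0.8],
])

```text
t: 9.05
eef_pos: [0.3533, -0.033, 0.2176]
eef_rot: [-2.028, -2.039, -0.334]
wrist_force: [0.0, -0.3, -3.8]
width: 0.0503
```

Run:
```python
from h import *
p,R,s=pose(); print(p,R.as_matrix()[:,2],s["width"],s["wrist_force"],s["joint_positions"])
R=frame((1,0.0),20)
s=plan((.35,.32,.15),R,18,.8)
```

```text
[ 0.3532961  -0.03302868  0.21763788] [-0.01291445  0.33101035 -0.94353875] 0.050254307895519906 [ 0.0196302  -0.34972132 -3.80487587] [-0.66189702 -0.2230084   2.12898386  0.25751644  1.46195823 -0.72469913]
18 x [-0.0, 0.0, 0.0, 0.69, 0.0, 0.4, 0.8]
```

>>> play_rows([
  [0,0,0,0.7,0,0.4,0.8],
  [0,0,0,0.7,0,0.4,0.8],
  [0,0,0,0.7,0,0.4,0.8],
  [0,0,0,0.7,0,0.4,0.8],
  [0,0,0,0.7,0,0.4,0.8],
  [0,0,0,0.7,0,0.4,0.8],
  [0,0,0,0.7,0,0.4,0.8],
  [0,0,0,0.7,0,0.4,0.8],
  [0,0,0,0.7,0,0.4,0.8],
  [0,0,0,0.7,0,0.4,0.8],
  [0,0,0,0.7,0,0.4,0.8],
  [0,0,0,0.7,0,0.4,0.8],
  [0,0,0,0.7,0,0.4,0.8],
  [0,0,0,0.7,0,0.4,0.8],
  [0,0,0,0.7,0,0.4,0.8],
  [0,0,0,0.7,0,0.4,0.8],
  [0,0,0,0.7,0,0.4,0.8],
  [0,0,0,0,0,0,0.8],
])

```text
t: 11.3
eef_pos: [0.3458, 0.312, 0.1609]
eef_rot: [-2.036, -2.047, -0.338]
wrist_force: [0.3, -0.5, -4.8]
width: 0.0505
```

Run:
```python
from h import *
p,R,s=pose(); print(p,R.as_matrix()[:,2],s["width"],s["wrist_force"])
R=Rn.from_euler("x",0)*R
z=R.as_matrix()[:,2]
R=frame((1,0.0),20)
s=plan((.386,.318,.075),R,7,.8)
plan((.386,.318,.055),R,4,.8,s)
```

```text
[0.34579782 0.3120286  0.16091791] [-0.00286894  0.32453976 -0.9458677 ] 0.050543163277529404 [ 0.34089066 -0.47347297 -4.80341156]
7 x [-0.0, 0.02, 0.0, -0.13, 0.23, 0.47, 0.8]
4 x [0.0, 0.0, 0.0, -0.07, 0.0, 0.19, 0.8]
```

>>> play_rows([
  [0,0.02,0,-0.1,0.23,0.47,0.8],
  [0,0.02,0,-0.1,0.23,0.47,0.8],
  [0,0.02,0,-0.1,0.23,0.47,0.8],
  [0,0.02,0,-0.1,0.23,0.47,0.8],
  [0,0.02,0,-0.1,0.23,0.47,0.8],
  [0,0.02,0,-0.1,0.23,0.47,0.8],
  [0,0.02,0,-0.1,0.23,0.47,0.8],
  [0,0,0,-0.07,0,0.19,0.8],
  [0,0,0,-0.07,0,0.19,0.8],
  [0,0,0,0,0,0,0.8],
])

```text
t: 12.55
eef_pos: [0.3895, 0.3181, 0.0588]
eef_rot: [-2.031, -2.024, -0.358]
wrist_force: [-0.4, 0.4, -5.1]
width: 0.0502
```

Run:
```python
from h import *
p,R,s=pose(); print(p,R.as_matrix()[:,2],s["wrist_force"])
```

```text
[0.38953115 0.31806004 0.05882363] [-0.00352452  0.34650044 -0.93804319] [-0.39777117  0.37097405 -5.05402673]
```

>>> play_rows([
  [0,0,0,-0.03,0,0.08,0.8],
  [0,0,0,-0.03,0,0.08,0.8],
  [0,0,0,-0.03,0,0.08,0.8],
  [0,0,0,-0.02,0,0.05,0.8],
])

```text
t: 13.05
eef_pos: [0.39, 0.3183, 0.0517]
eef_rot: [-2.03, -2.025, -0.361]
wrist_force: [-0.5, -0.1, -4.8]
width: 0.0505
```

>>> play_rows([
  [0,0,0,-0.02,0,0.05,0.8],
  [0,0,0,-0.02,0,0.04,0.8],
])

```text
t: 13.3
eef_pos: [0.3901, 0.3182, 0.0492]
eef_rot: [-2.03, -2.025, -0.361]
wrist_force: [-0.1, -0.2, -4.3]
width: 0.0504
```

>>> play_rows([
  [0,0,0,-0.02,0,0.04,0.8],
  [0,0,0,0,0,0,0.8],
])

```text
t: 13.55
eef_pos: [0.3903, 0.3184, 0.0486]
eef_rot: [-2.029, -2.025, -0.362]
wrist_force: [-0.4, 0.2, -4.0]
width: 0.05
```

>>> play_rows([
  [0,0,0,-0.02,0,0.05,0.8],
  [0,0,0,-0.02,0,0.05,0.8],
])

```text
t: 13.8
eef_pos: [0.3903, 0.3191, 0.0482]
eef_rot: [-2.025, -2.026, -0.363]
wrist_force: [-8.7, -8.6, 18.3]
width: 0.0502
```

>>> play_rows([
  [0,0,0,0,0,-0.02,0.4],
  [0,0,0,0,0,0,0.3],
  [0,0,0,0,0,0,0.3],
  [0,0,0,0.02,0,-0.2,0.3],
  [0,0,0,0,0,-0.6,0.3],
  [0,0,0,0,0,-0.9,0.3],
  [0,0,0,0,0,-0.9,0.3],
  [0,0,0,0,0,-0.9,0.3],
])

```text
t: 14.8
eef_pos: [0.3911, 0.2874, 0.1355]
eef_rot: [-2.026, -2.026, -0.365]
wrist_force: [-0.1, 0.5, 0.4]
width: 0.0615
```

Run:
```python
from h import *
p,R,s=pose(); print(p,R.as_matrix(),s["width"],s["wrist_force"],s["joint_positions"])
grab("top",110,205,180,285,7,"pics/t3.png")
ux=np.array([-.057,.998,0]);uy=np.array([-.998,-.057,0])
# pulley approach frame: jaw along -uy, lean 40
R=frame(-uy[:2],40)
a=plan((.36,-.03,.24),Rn.from_matrix(frame((1,0),25).as_matrix()),18,.5)
a=plan((.43,-.22,.24),R,11,.5,a)
```

```text
[0.39108761 0.28740748 0.13554199] [[ 5.61638062e-04  9.99998819e-01 -1.43055444e-03]
 [ 9.36713808e-01 -2.52627020e-05  3.50096047e-01]
 [ 3.50095597e-01 -1.53664737e-03 -9.36712716e-01]] 0.0615082532751455 [-0.05067795  0.54602739  0.3710877 ] [ 0.16843364  0.05772179  2.06908315  0.4238959   0.99673316 -0.06069528]
[[0.0, 0.02, 0.0, -0.58, -0.07, -0.46, 0.5], [0.0, 0.02, 0.0, -0.58, -0.07, -0.46, 0.5], [0.0, 0.02, 0.0, -0.58, -0.07, -0.46, 0.5], [0.0, 0.02, 0.0, -0.57, -0.07, -0.47, 0.5], [0.0, 0.02, 0.0, -0.57, -0.07, -0.47, 0.5], [0.0, 0.02, 0.0, -0.57, -0.07, -0.47, 0.5], [0.0, 0.02, 0.0, -0.57, -0.07, -0.47, 0.5], [0.0, 0.02, 0.0, -0.57, -0.07, -0.48, 0.5], [0.0, 0.02, 0.0, -0.56, -0.07, -0.48, 0.5], [0.0, 0.02, 0.0, -0.56, -0.07, -0.48, 0.5], [0.0, 0.02, 0.0, -0.56, -0.07, -0.48, 0.5], [0.0, 0.02, 0.0, -0.56, -0.07, -0.49, 0.5], [0.0, 0.02, 0.0, -0.56, -0.07, -0.49, 0.5], [0.0, 0.02, 0.0, -0.55, -0.07, -0.49, 0.5], [0.0, 0.02, 0.0, -0.55, -0.07, -0.49, 0.5], [0.0, 0.02, 0.0, -0.55, -0.07, -0.5, 0.5], [0.0, 0.02, 0.0, -0.55, -0.07, -0.5, 0.5], [0.0, 0.02, 0.0, -0.55, -0.07, -0.5, 0.5]]
[[0.02, 0.14, -0.03, -0.63, 0.25, -0.29, 0.5], [0.02, 0.14, -0.03, -0.62, 0.25, -0.31, 0.5], [0.02, 0.14, -0.03, -0.61, 0.25, -0.32, 0.5], [0.02, 0.14, -0.03, -0.61, 0.24, -0.34, 0.5], [0.02, 0.14, -0.03, -0.6, 0.24, -0.35, 0.5], [0.02, 0.14, -0.03, -0.59, 0.24, -0.37, 0.5], [0.02, 0.14, -0.03, -0.58, 0.23, -0.38, 0.5], [0.02, 0.14, -0.03, -0.58, 0.23, -0.4, 0.5], [0.02, 0.14, -0.03, -0.57, 0.23, -0.41, 0.5], [0.02, 0.14, -0.03, -0.56, 0.22, -0.43, 0.5], [0.02, 0.14, -0.03, -0.55, 0.22, -0.44, 0.5]]
```

View pics/t3.png

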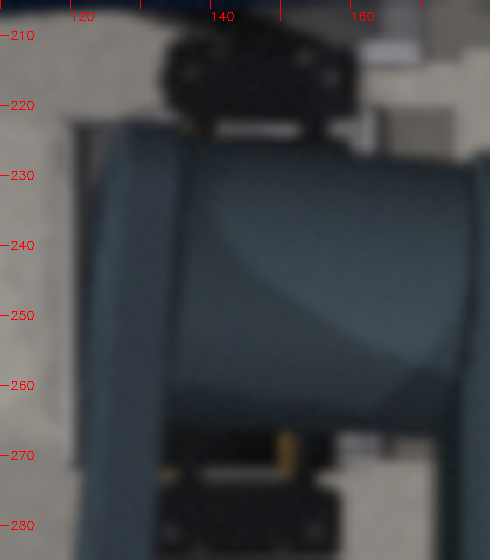

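The arm hides the tray here, so I'll check it once clear. Next I move towards the pulley.

>>> play_rows([
  [0,0,0,-0.4,-0.4,-0.6,0.5],
  [0,0,0,-0.4,-0.4,-0.6,0.5],
  [0,0.02,0,-0.6,-0.1,-0.45,0.5],
  [0,0.02,0,-0.6,-0.1,-0.45,0.5],
  [0,0.02,0,-0.6,-0.05,-0.45,0.5],
  [0,0.02,0,-0.6,-0.05,-0.45,0.5],
  [0,0.02,0,-0.6,-0.05,-0.45,0.5],
  [0,0.02,0,-0.7,0,-0.4,0.5],
  [0,0.02,0,-0.7,0,-0.4,0.5],
  [0,0.02,0,-0.7,0,-0.4,0.5],
  [0,0.02,0,-0.7,0,-0.4,0.5],
  [0,0.02,0,-0.7,0,-0.35,0.5],
  [0,0.02,0,-0.7,0,-0.35,0.5],
  [0,0.02,0,-0.7,0,-0.3,0.5],
  [0,0.02,0,-0.7,0,-0.3,0.5],
  [0,0.02,0,-0.7,0,-0.3,0.5],
  [0,0.02,0,-0.7,0,-0.3,0.5],
])

```text
t: 16.98
eef_pos: [0.3622, -0.0384, 0.2069]
eef_rot: [-2.004, -2.006, -0.431]
wrist_force: [1.4, -0.1, 0.4]
width: 0.0438
```

Run:
```python
from h import *
p,R,s=pose(); print(p,s["width"],s["wrist_force"],s["joint_positions"])
uy=np.array([-.998,-.057,0])
R=frame(-uy[:2],40)
a=plan((.45,-.24,.24),R,12,.5)
a=plan((.581,-.24,.18),R,7,.5,a)
```

```text
[ 0.36217282 -0.03840084  0.20685593] 0.043768354318473514 [ 1.37565367 -0.07009297  0.3607888 ] [-0.71215536 -0.17107545  2.12682171  0.31771713  1.45258366 -0.7932527 ]
[[0.02, 0.14, -0.02, -0.57, 0.3, -0.36, 0.5], [0.02, 0.14, -0.02, -0.57, 0.29, -0.38, 0.5], [0.02, 0.14, -0.02, -0.56, 0.29, -0.39, 0.5], [0.02, 0.14, -0.02, -0.55, 0.29, -0.41, 0.5], [0.02, 0.14, -0.02, -0.54, 0.28, -0.42, 0.5], [0.02, 0.14, -0.02, -0.53, 0.28, -0.43, 0.5], [0.02, 0.14, -0.02, -0.52, 0.28, -0.45, 0.5], [0.02, 0.14, -0.02, -0.51, 0.27, -0.46, 0.5], [0.02, 0.14, -0.02, -0.5, 0.27, -0.48, 0.5], [0.02, 0.14, -0.02, -0.49, 0.26, -0.49, 0.5], [0.02, 0.14, -0.02, -0.48, 0.26, -0.5, 0.5], [0.02, 0.14, -0.02, -0.47, 0.26, -0.51, 0.5]]
7 x [0.0, 0.0, 0.0, -0.25, 0.75, 0.24, 0.5]
```

>>> play_rows([
  [0.02,0.14,0,-0.55,0.3,-0.4,0.5],
  [0.02,0.14,-0.02,-0.55,0.3,-0.4,0.5],
  [0.02,0.14,-0.02,-0.55,0.3,-0.4,0.5],
  [0.02,0.14,-0.02,-0.55,0.3,-0.4,0.5],
  [0.02,0.14,-0.02,-0.55,0.3,-0.4,0.5],
  [0.02,0.14,-0.02,-0.55,0.3,-0.45,0.5],
  [0.02,0.14,-0.02,-0.5,0.3,-0.45,0.5],
  [0.02,0.14,-0.02,-0.5,0.25,-0.45,0.5],
  [0.02,0.14,-0.02,-0.5,0.25,-0.45,0.5],
  [0.02,0.14,-0.02,-0.5,0.25,-0.5,0.5],
  [0.02,0.14,-0.02,-0.5,0.25,-0.5,0.5],
  [0.02,0.14,-0.02,-0.5,0.25,-0.5,0.5],
  [0,0,0,-0.25,0.75,0.2,0.5],
  [0,0,0,-0.25,0.75,0.2,0.5],
  [0,0,0,-0.25,0.75,0.2,0.5],
  [0,0,0,-0.25,0.75,0.2,0.5],
  [0,0,0,-0.25,0.75,0.2,0.5],
  [0,0,0,-0.25,0.75,0.2,0.5],
  [0,0,0,-0.25,0.75,0.2,0.5],
  [0,0,0,0,0,0,0.5],
])

```text
t: 19.48
eef_pos: [0.5851, -0.2564, 0.1869]
eef_rot: [-1.771, -1.852, -0.649]
wrist_force: [-1.2, 0.3, 0.9]
width: 0.0442
```

Run:
```python
from h import *
p,R,s=pose(); print(p,R.as_matrix(),s["width"],s["joint_positions"])
d=optics.get_image("top"); P=d["pixels"][:,:,::-1]
a=cv2.resize(P[140:230,265:360],None,fx=5,fy=5,interpolation=cv2.INTER_CUBIC)
b=cv2.resize(P[215:285,110:175],None,fx=5,fy=5,interpolation=cv2.INTER_CUBIC)
c=np.zeros((450,475+325,3),np.uint8); c[:,:475]=a; c[:350,475:]=b; cv2.imwrite("pics/t4.png",c)
```

```text
[ 0.58511219 -0.25644421  0.18688254] [[-0.03530492  0.99904982 -0.02555421]
 [ 0.76435209  0.04346654  0.64333237]
 [ 0.64383184  0.00318038 -0.7651604 ]] 0.04418222860104753 [-0.80160548  0.6689845   1.23434817  0.45373131  1.77615311 -0.87667592]
```

View pics/t4.png

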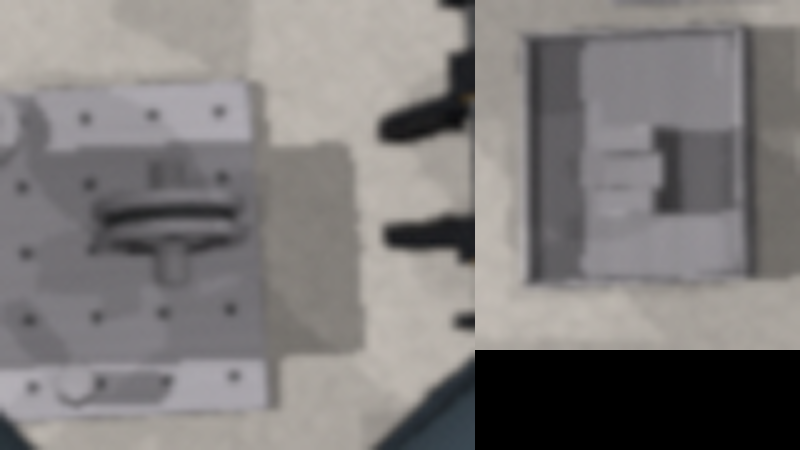

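The block stands upright in the tray. The pulley's shaft runs v≈155–285 at u≈172 in the left crop, and the fingertips are at (382,122) and (388,237).

Run:
```python
from h import *
p,R,s=pose()
t=p+R.apply([0,0,.022]); print("tip",t,"pred px",proj("top",t),"seen (342,176)")
for k in(1,-1): print(proj("top",p+R.apply([0,k*.0305,.022])))
for z in(.057,): print("shaft mid",ray("top",299.4,184,z))
print("shaft ends", ray("top",265+172/5,140+285/5,.057), ray("top",265+170/5,140+155/5,.057))
```

```text
tip [ 0.58409643 -0.24253116  0.17045785] pred px [342.62292249 176.84570734] seen (342,176)
[342.07463474 165.47883104]
[343.1740827  188.27213433]
shaft mid [ 0.58214327 -0.13462273  0.057     ]
shaft ends [ 0.54424944 -0.13481582  0.057     ] [ 0.62025771 -0.13326878  0.057     ]
```

Calibration agrees within 2 mm. To keep the gripper body above the post I'll push with a 30° lean, then lean further before the lens.

Run:
```python
from h import *
uy=np.array([-.998,-.057,0])
R=frame(-uy[:2],30)
a=plan((.582,-.209,.126),R,6,.5)
a=plan((.581,-.169,.057),R,8,.5,a)
```

```text
[[0.01, -0.17, -0.01, -0.02, -0.01, 0.52, 0.5], [0.01, -0.17, -0.01, -0.0, -0.0, 0.52, 0.5], [0.01, -0.17, -0.01, 0.01, -0.0, 0.52, 0.5], [0.01, -0.17, -0.01, 0.03, -0.0, 0.52, 0.5], [0.01, -0.17, -0.01, 0.04, -0.0, 0.52, 0.5], [0.01, -0.17, -0.01, 0.06, -0.0, 0.51, 0.5]]
8 x [0.0, 0.0, 0.0, 0.0, 0.01, 0.4, 0.5]
```

>>> play_rows([
  [0.01,-0.17,-0.01,-0.02,0,0.5,0.5],
  [0.01,-0.17,-0.01,0,0,0.5,0.5],
  [0.01,-0.17,-0.01,0,0,0.5,0.5],
  [0.01,-0.17,-0.01,0.03,0,0.5,0.5],
  [0.01,-0.17,-0.01,0.04,0,0.5,0.5],
  [0.01,-0.17,-0.01,0.06,0,0.5,0.5],
  [0,0,0,0,0,0,0.5],
])

```text
t: 20.4
eef_pos: [0.5774, -0.2122, 0.1305]
eef_rot: [-1.875, -1.981, -0.492]
wrist_force: [0.0, -0.2, -0.5]
width: 0.0442
```

Run:
```python
from h import *
p,R,s=pose(); print(p,R.as_matrix(),s["width"])
uy=np.array([-.998,-.057,0])
R=frame(-uy[:2],30)
a=plan((.581,-.169,.057),R,8,.5)
```

```text
[ 0.5774326  -0.21216466  0.13050227] [[-4.80594055e-02  9.98502710e-01 -2.61272304e-02]
 [ 8.70043945e-01  5.46962169e-02  4.89930463e-01]
 [ 4.90625955e-01  8.13928133e-04 -8.71369904e-01]] 0.04424367440635908
8 x [0.0, 0.01, -0.0, 0.01, 0.03, 0.43, 0.5]
```

>>> play_rows([
  [0,0,0,0,0.05,0.42,0.5],
  [0,0,0,0,0.04,0.42,0.5],
  [0,0,0,0,0.03,0.42,0.5],
  [0,0,0,0,0.03,0.42,0.5],
  [0,0,0,0,0.03,0.42,0.5],
  [0,0,0,0,0.03,0.42,0.5],
  [0,0,0,0,0.03,0.42,0.5],
  [0,0,0,0,0,0.3,0.5],
  [0,0,0,0,0,0,0.5],
])

```text
t: 21.52
eef_pos: [0.581, -0.1705, 0.0553]
eef_rot: [-1.876, -1.979, -0.493]
wrist_force: [0.9, -0.3, 0.5]
width: 0.0439
```

Run:
```python
from h import *
p,R,s=pose(); print(p,R.as_matrix(),s["width"],s["wrist_force"])
ux=np.array([-.057,.998,0])
print("lane dir in tool",R.inv().apply(ux))
d=optics.get_image("side")["pixels"][:,:,::-1][185:305,200:330]
e=optics.get_image("top")["pixels"][:,:,::-1][145:245,250:360]
a=cv2.resize(d,(400,369),interpolation=cv2.INTER_CUBIC);b=cv2.resize(e,(400,364),interpolation=cv2.INTER_CUBIC)
c=np.zeros((369,800,3),np.uint8);c[:,:400]=a;c[:364,400:]=b;cv2.imwrite("pics/c5.png",c)
```

```text
[ 0.58103727 -0.17053258  0.05525263] [[-4.66284334e-02  9.98580455e-01 -2.57461368e-02]
 [ 8.69612399e-01  5.32618604e-02  4.90853796e-01]
 [ 4.91528295e-01  4.98583725e-04 -8.70861463e-01]] 0.043871019084450895 [ 0.86722665 -0.3241524   0.53970344]
lane dir in tool [ 0.870531   -0.00376375  0.49133962]
```

View pics/c5.png

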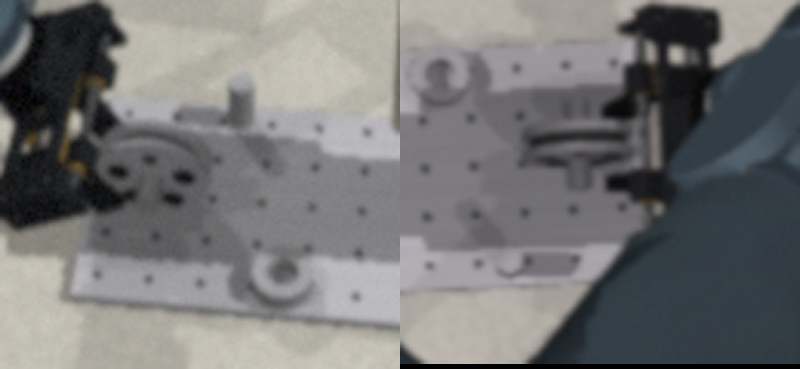

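The fingers straddle the disc evenly (v≈105 and 183 around 144) just behind the shaft. I'll start pushing slowly.

>>> play_rows([
  [0,0,0,0.17,0,0.1,0.5],
  [0,0,0,0.17,0,0.1,0.5],
  [0,0,0,0.17,0,0.1,0.5],
  [0,0,0,0.17,0,0.1,0.5],
  [0,0,0,0.17,0,0.1,0.5],
  [0,0,0,0.17,0,0.1,0.5],
  [0,0,0,0.17,0,0.1,0.5],
  [0,0,0,0.17,0,0.1,0.5],
])

```text
t: 22.62
eef_pos: [0.58, -0.13, 0.0564]
eef_rot: [-1.879, -1.982, -0.495]
wrist_force: [0.6, -0.4, -0.2]
width: 0.0442
```

```bash
cat >> h.py <<'E'
def strip(out,sr=(230,195,380,300),tr=(190,150,330,235)):
    c=np.zeros((600,800,3),np.uint8); y=0
    for n,(x0,y0,x1,y1) in(("side",sr),("top",tr)):
        p=cv2.resize(optics.get_image(n)["pixels"][y0:y1,x0:x1,::-1],None,fx=4,fy=4,interpolation=cv2.INTER_CUBIC)[:600-y]
        c[y:y+p.shape[0],:p.shape[1]]=p[:, :800]; y+=p.shape[0]
    cv2.imwrite(out,c)
E
python3 - <<'E'
from h import *
p,R,s=pose(); print(p,R.as_matrix(),s["width"],s["wrist_force"])
# pulley motion by picture difference is avoided; keep frames
np.save("pics/a.npy",optics.get_image("top")["pixels"])
strip("pics/c6.png")
E
```

```text
[ 0.57997499 -0.13000361  0.05643983] [[-0.04738746  0.99862179 -0.02255989]
 [ 0.87079058  0.0523653   0.48885748]
 [ 0.48936509  0.00352077 -0.87207191]] 0.04419925326082483 [ 0.6445878  -0.37476564 -0.20000908]
```

View pics/c6.png

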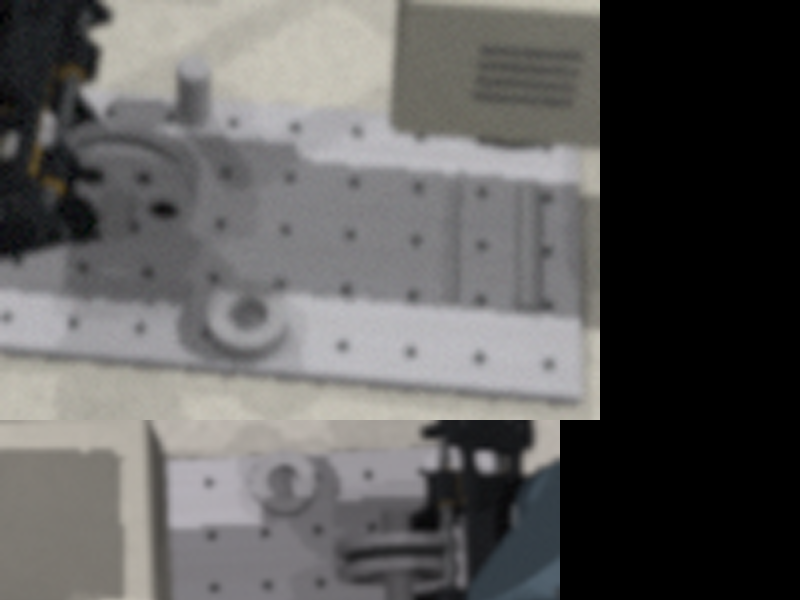

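The pulley has rolled about 30 mm: in the top view its disc is now at u≈275–302, and the holes have turned. It is still straight, so I continue.

>>> play_rows([
  [0,0,0,0.17,0,0.1,0.5],
  [0,0,0,0.17,0,0.1,0.5],
  [0,0,0,0.17,0,0.1,0.5],
  [0,0,0,0.17,0,0.1,0.5],
  [0,0,0,0.17,0,0.1,0.5],
  [0,0,0,0.17,0,0.1,0.5],
  [0,0,0,0.17,0,0.1,0.5],
  [0,0,0,0.17,0,0.1,0.5],
  [0,0,0,0.17,0,0.1,0.5],
  [0,0,0,0.17,0,0.1,0.5],
  [0,0,0,0.17,0,0.1,0.5],
  [0,0,0,0.17,0,0.1,0.5],
  [0,0,0,0.17,0,0.1,0.5],
  [0,0,0,0.17,0,0.1,0.5],
])

```text
t: 24.52
eef_pos: [0.5762, -0.0568, 0.055]
eef_rot: [-1.879, -1.982, -0.495]
wrist_force: [0.1, 0.0, -0.4]
width: 0.0439
```

>>> play_rows([
  [0,0,0,0.16,-0.02,0.11,0.5],
  [0,0,0,0.16,-0.02,0.11,0.5],
  [0,0,0,0.16,-0.02,0.11,0.5],
  [0,0,0,0.16,-0.02,0.11,0.5],
  [0,0,0,0.16,0,0.11,0.5],
  [0,0,0,0.16,0,0.11,0.5],
  [0,0,0,0.16,0,0.11,0.5],
  [0,0,0,0.16,0,0.11,0.5],
  [0,0,0,0.16,0,0.11,0.5],
  [0,0,0,0.16,0,0.11,0.5],
  [0,0,0,0.16,0,0.11,0.5],
  [0,0,0,0.16,0,0.11,0.5],
])

```text
t: 26.02
eef_pos: [0.5709, 0.0051, 0.0493]
eef_rot: [-1.879, -1.982, -0.495]
wrist_force: [0.9, 0.1, 0.3]
width: 0.0442
```

Run:
```python
from h import *
p,R,s=pose(); print(p,R.as_matrix(),s["width"],s["wrist_force"],s["joint_positions"])
strip("pics/c7.png",(230,195,380,290),(190,165,330,220))
```

```text
[0.57085714 0.00512606 0.04933404] [[-0.04742881  0.99862773 -0.02220721]
 [ 0.87096066  0.05223005  0.48856888]
 [ 0.48905832  0.00383064 -0.87224268]] 0.04422441661191223 [0.92495252 0.09877559 0.33104737] [-0.43178915  0.55099426  1.68526912  0.48477687  1.20055239 -0.73126972]
```

View pics/c7.png

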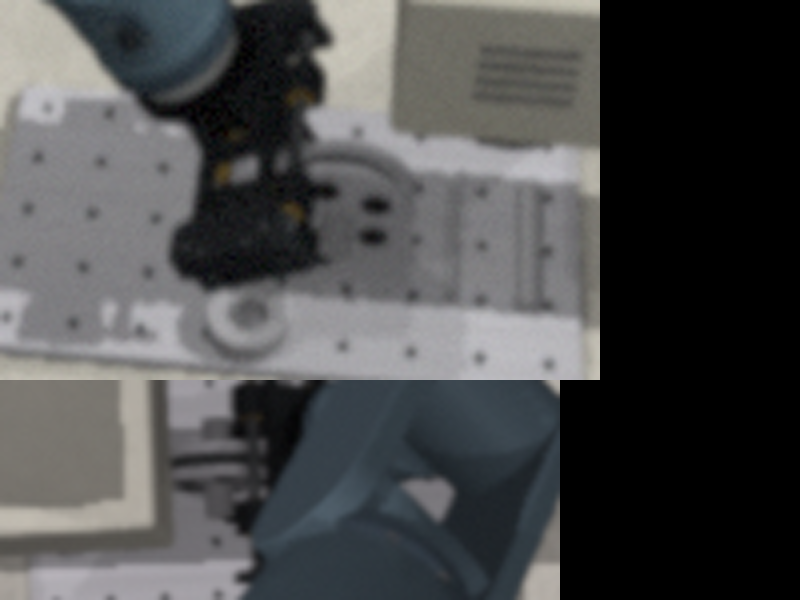

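Run:
```python
from h import *
ux=np.array([-.057,.998,0]);uy=np.array([-.998,-.057,0]);c=np.array([.568,-.009,0])
S=lambda X:(np.round((X-c)@ux-.12,4),np.round((X-c)@uy,4))
X=ray("top",244.7,187,.057);print("pulley",X,S(X))
for l,q in(("rod1",(343.8,252)),("stop",(362,257))):
    X=ray("side",*q,.016);print(l,X,S(X))
p,R,s=pose();print("tcp",S(p))
# back off and lean to 42 
R2=frame(-uy[:2],42)
plan(p+np.array([0,-.010,.004]),R2,6,.5)
print("lane in R2 tool",R2.inv().apply(ux))
```

```text
pulley [0.5716571  0.02334249 0.057     ] (np.float64(-0.0879), np.float64(-0.0055))
rod1 [0.55363662 0.09651419 0.016     ] (np.float64(-0.0139), np.float64(0.0083))
stop [0.56133106 0.14123879 0.016     ] (np.float64(0.0303), np.float64(-0.0019))
tcp (np.float64(-0.1058), np.float64(-0.0035))
[[0.01, 0.21, -0.0, -0.05, -0.0, -0.06, 0.5], [0.01, 0.21, -0.0, -0.04, -0.0, -0.06, 0.5], [0.01, 0.21, -0.0, -0.04, -0.0, -0.06, 0.5], [0.01, 0.21, -0.0, -0.04, -0.0, -0.06, 0.5], [0.01, 0.21, -0.0, -0.04, -0.0, -0.06, 0.5], [0.01, 0.21, -0.0, -0.03, -0.0, -0.06, 0.5]]
lane in R2 tool [7.42867209e-01 3.61156662e-18 6.68880639e-01]
```

>>> play_rows([
  [0.01,0.21,0,-0.1,0,-0.08,0.5],
  [0.01,0.21,0,-0.05,0,-0.06,0.5],
  [0.01,0.21,0,-0.05,0,-0.06,0.5],
  [0.01,0.21,0,-0.05,0,-0.06,0.5],
  [0.01,0.21,0,-0.05,0,-0.06,0.5],
  [0.01,0.21,0,-0.05,0,-0.06,0.5],
  [0,0,0,0,0,0,0.5],
])

```text
t: 27.0
eef_pos: [0.5718, -0.0093, 0.0524]
eef_rot: [-1.726, -1.825, -0.672]
wrist_force: [0.6, 0.7, 3.6]
width: 0.0441
```

Run:
```python
from h import *
p,R,s=pose();print(p,R.as_matrix(),s["joint_positions"])
ux=np.array([-.057,.998,0]);uy=np.array([-.998,-.057,0])
R2=frame(-uy[:2],42)
# lane line through pulley (.5716,.0233)
q=np.array([.5716,.0233,0])-ux*.0215-uy*0; q=q+ux*(.056-q[1])/ux[1]; q[2]=.053
print(q);plan(q,R2,13,.5)
```

```text
[ 0.57175212 -0.00932791  0.0524251 ] [[-0.03838534  0.99834671 -0.04278343]
 [ 0.73193453  0.0572387   0.67896655]
 [ 0.68029288 -0.0052523  -0.73292155]] [-0.53020785  0.65815293  1.60863253  0.61049481  1.39176031 -0.85985946]
[0.56973236 0.056      0.053     ]
13 x [-0.0, -0.01, -0.0, 0.15, 0.01, 0.14, 0.5]
```

>>> play_rows([
  [0,0,0,0.15,0,0.14,0.5],
  [0,0,0,0.15,0,0.13,0.5],
])

```text
t: 27.25
eef_pos: [0.5712, 0.0011, 0.0525]
eef_rot: [-1.727, -1.825, -0.672]
wrist_force: [-0.1, 1.0, 0.6]
width: 0.0439
```

>>> play_rows([
  [0,0,0,0.15,0,0.13,0.5],
  [0,0,0,0.15,0,0.13,0.5],
  [0,0,0,0.15,0,0.13,0.5],
  [0,0,0,0.15,0,0.13,0.5],
])

```text
t: 27.75
eef_pos: [0.5698, 0.0233, 0.0533]
eef_rot: [-1.726, -1.827, -0.671]
wrist_force: [0.0, -0.5, 0.6]
width: 0.0445
```

>>> play_rows([
  [0,0,0,0.15,0,0.14,0.5],
  [0,0,0,0.15,0,0.14,0.5],
  [0,0,0,0.15,0,0.14,0.5],
  [0,0,0,0.15,0,0.14,0.5],
  [0,0,0,0.15,0,0.14,0.5],
  [0,0,0,0.15,0,0.14,0.5],
])

```text
t: 28.5
eef_pos: [0.5679, 0.056, 0.0531]
eef_rot: [-1.726, -1.828, -0.671]
wrist_force: [0.4, -2.5, -0.7]
width: 0.0439
```

>>> play_rows([
  [0,0,0,0.09,0,0.08,0.5],
  [0,0,0,0.09,0,0.08,0.5],
])

```text
t: 28.75
eef_pos: [0.5677, 0.0622, 0.0532]
eef_rot: [-1.727, -1.828, -0.671]
wrist_force: [-0.0, -0.9, -0.6]
width: 0.044
```

>>> play_rows([
  [0,0,0,0.09,0,0.08,0.5],
  [0,0,0,0.09,0,0.08,0.5],
  [0,0,0,0.09,0,0.08,0.5],
])

```text
t: 29.12
eef_pos: [0.5671, 0.0718, 0.0535]
eef_rot: [-1.727, -1.828, -0.671]
wrist_force: [-0.6, 0.1, 0.5]
width: 0.0441
```

>>> play_rows([
  [0,0,0,0.06,0,0.05,0.5],
  [0,0,0,0.06,0,0.05,0.5],
  [0,0,0,0,0,0,0.5],
])

```text
t: 29.5
eef_pos: [0.5666, 0.0766, 0.0537]
eef_rot: [-1.726, -1.828, -0.671]
wrist_force: [-0.7, 0.9, 0.4]
width: 0.0439
```

Run:
```python
from h import *
p,R,s=pose();print(p,s["wrist_force"])
strip("pics/c8.png",(270,195,390,285),(190,165,330,220))
```

```text
[0.56657523 0.07663012 0.05366641] [-0.7135495   0.87497302  0.38241816]
```

View pics/c8.png

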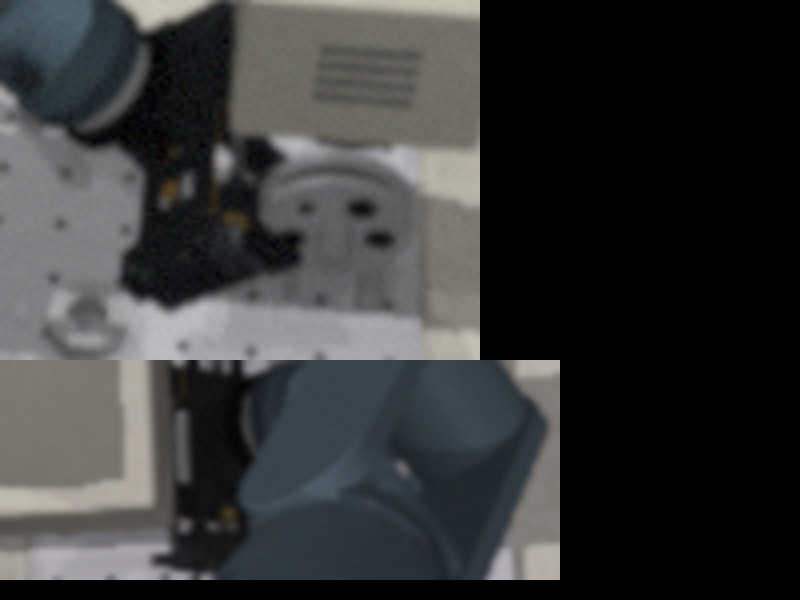

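Run:
```python
from h import *
ux=np.array([-.057,.998,0]);uy=np.array([-.998,-.057,0]);N=np.array([.561,.111,.057])
for d in(0,-.0175,-.034,.005):
    # silhouette columns of disc camera-side face rim
    c=N+ux*d-uy*(.012+.0055-0); th=np.linspace(0,6.28,120)
    q=np.array([proj("side",c+.045*(np.cos(t)*ux+np.sin(t)*np.array([0,0,1]))) for t in th]); print(d,q.min(0),q.max(0))
c=np.array([.581,-.132,.057])-uy*.012
q=np.array([proj("side",c+.045*(np.cos(t)*ux+np.sin(t)*np.array([0,0,1]))) for t in th]); print("start",q.min(0),q.max(0),"seen 231..268, 229..253")
```

```text
0 [331.7873013 239.7870028] [370.5314653  262.25130458]
-0.0175 [324.36539234 239.14913028] [362.97511654 261.62197652]
-0.034 [317.38096018 238.54918021] [355.86761179 261.02998257]
0.005 [333.91117585 239.96954823] [372.69385115 262.43138856]
start [229.6865046  231.25068372] [267.02902777 253.82028205] seen 231..268, 229..253
```

The disc spans u≈335–374 in the side view, as predicted for a pulley in the nest, and the fingers are about 15 mm clear of the shaft. Next I withdraw along the tool axis.

>>> play_rows([
  [0,0,0,-0.1,0,-0.2,0.5],
  [0,0,0,0,0,-0.5,0.5],
  [0,0,0,0,0,-0.7,0.5],
  [0,0,0,0,0,-0.8,0.5],
  [0,0,0,0,0,-0.8,0.5],
  [0,0,0,0,0,-0.8,0.5],
  [0,0,0,0,0,-0.8,0.5],
  [0,0,0,0,0,-0.8,0.5],
])

```text
t: 30.6
eef_pos: [0.5732, -0.0243, 0.1585]
eef_rot: [-1.728, -1.828, -0.671]
wrist_force: [-0.5, 0.8, 0.2]
width: 0.0438
```

Run:
```python
from h import *
p,R,s=pose();print(p,s["wrist_force"],s["joint_positions"])
R2=frame((1,-.3),0)
a=plan((.45,-.2,.25),frame((1,0),20),11,.5)
a=plan((.37,-.341,.17),R2,9,1,a)
```

```text
[ 0.57320898 -0.024271    0.15853459] [-0.45619915  0.7760626   0.24056637] [-0.54921837  0.49538928  1.58980852  0.58882134  1.54766729 -0.77141656]
[[-0.02, -0.21, 0.02, -0.23, -0.49, -0.66, 0.5], [-0.02, -0.21, 0.02, -0.25, -0.48, -0.65, 0.5], [-0.02, -0.21, 0.02, -0.28, -0.48, -0.64, 0.5], [-0.02, -0.21, 0.02, -0.3, -0.48, -0.63, 0.5], [-0.02, -0.21, 0.02, -0.33, -0.47, -0.62, 0.5], [-0.02, -0.21, 0.02, -0.35, -0.47, -0.61, 0.5], [-0.02, -0.21, 0.02, -0.37, -0.47, -0.6, 0.5], [-0.02, -0.21, 0.02, -0.4, -0.46, -0.59, 0.5], [-0.02, -0.21, 0.02, -0.42, -0.46, -0.58, 0.5], [-0.02, -0.21, 0.02, -0.44, -0.46, -0.56, 0.5], [-0.02, -0.21, 0.02, -0.47, -0.45, -0.55, 0.5]]
[[-0.03, -0.22, 0.18, -0.71, -0.36, 0.12, 1], [-0.03, -0.22, 0.18, -0.72, -0.33, 0.15, 1], [-0.03, -0.22, 0.18, -0.72, -0.31, 0.17, 1], [-0.03, -0.22, 0.18, -0.72, -0.29, 0.2, 1], [-0.03, -0.22, 0.18, -0.72, -0.27, 0.22, 1], [-0.03, -0.22, 0.18, -0.72, -0.25, 0.25, 1], [-0.03, -0.22, 0.18, -0.72, -0.22, 0.28, 1], [-0.03, -0.22, 0.18, -0.72, -0.2, 0.3, 1], [-0.03, -0.22, 0.18, -0.71, -0.18, 0.33, 1]]
```

>>> play_rows([
  [0,0,0,-0.25,-0.3,-0.7,0.5],
  [0,-0.2,0,-0.25,-0.5,-0.65,0.5],
  [0,-0.2,0.02,-0.3,-0.5,-0.65,0.5],
  [-0.02,-0.2,0.02,-0.3,-0.5,-0.65,0.5],
  [-0.02,-0.2,0.02,-0.35,-0.5,-0.6,0.5],
  [-0.02,-0.2,0.02,-0.35,-0.5,-0.6,0.5],
  [-0.02,-0.2,0.02,-0.35,-0.5,-0.6,0.5],
  [-0.02,-0.2,0.02,-0.4,-0.45,-0.6,0.5],
  [-0.02,-0.2,0.02,-0.4,-0.45,-0.6,0.5],
  [-0.02,-0.2,0.02,-0.45,-0.45,-0.55,0.5],
  [-0.02,-0.2,0.02,-0.45,-0.45,-0.55,1],
  [-0.03,-0.22,0.18,-0.7,-0.35,0.1,1],
  [-0.03,-0.22,0.18,-0.7,-0.35,0.15,1],
  [-0.03,-0.22,0.18,-0.7,-0.3,0.15,1],
  [-0.03,-0.22,0.18,-0.7,-0.3,0.2,1],
  [-0.03,-0.22,0.18,-0.7,-0.25,0.2,1],
  [-0.03,-0.22,0.18,-0.7,-0.25,0.25,1],
  [-0.03,-0.22,0.18,-0.7,-0.2,0.25,1],
])

```text
t: 32.85
eef_pos: [0.3802, -0.3325, 0.1928]
eef_rot: [-2.403, -1.933, -0.09]
wrist_force: [-0.1, 0.1, 0.1]
width: 0.0007
```

Run:
```python
from h import *
p,R,s=pose();print(p,R.as_matrix()[:,2],s["wrist_force"],s["width"],s["joint_positions"])
R2=frame((1,-.3),0)
a=plan((.370,-.340,.12),R2,6,1)
```

```text
[ 0.3801635  -0.33251455  0.19282202] [ 0.01015414  0.08076898 -0.99668113] [-0.12302822  0.05183411  0.09991175] 0.0007108695402751165 [-0.98545716  0.12992074  1.81267371  0.05576438  1.26128932 -0.78839934]
[[-0.01, -0.08, 0.07, -0.1, -0.05, 0.48, 1], [-0.01, -0.08, 0.07, -0.1, -0.05, 0.48, 1], [-0.01, -0.08, 0.07, -0.09, -0.05, 0.48, 1], [-0.01, -0.08, 0.07, -0.08, -0.05, 0.48, 1], [-0.01, -0.08, 0.07, -0.08, -0.05, 0.48, 1], [-0.01, -0.08, 0.07, -0.07, -0.05, 0.48, 1]]
```

>>> play_rows([
  [-0.01,-0.08,0.07,-0.1,-0.05,0.48,1],
  [-0.01,-0.08,0.07,-0.1,-0.05,0.48,1],
  [-0.01,-0.08,0.07,-0.1,-0.05,0.48,1],
  [-0.01,-0.08,0.07,-0.1,-0.05,0.48,1],
  [-0.01,-0.08,0.07,-0.1,-0.05,0.48,1],
  [0,-0.08,0.07,-0.1,-0.05,0.48,1],
  [0,0,0,0,0,0.3,1],
  [0,0,0,0,0,0,1],
])

```text
t: 33.85
eef_pos: [0.3656, -0.3469, 0.1122]
eef_rot: [2.516, 1.869, -0.017]
wrist_force: [-0.4, 0.1, 0.3]
width: 0.0003
```

Run:
```python
from h import *
p,R,s=pose();print(p,R.as_matrix()[:,2],s["wrist_force"])
plan((.370,-.340,.1),frame((1,-.3),0),2,1)
c=np.zeros((520,800,3),np.uint8)
for i,(n,x0,y0,x1,y1) in enumerate((("side",155,130,235,215),("side",310,190,390,290))):
    q=cv2.resize(optics.get_image(n)["pixels"][y0:y1,x0:x1,::-1],None,fx=5,fy=5,interpolation=cv2.INTER_CUBIC); c[:q.shape[0],400*i:400*i+400]=q
cv2.imwrite("pics/c9.png",c)
print("tip px",(proj("side",p+R.apply([0,0,.022]))-[155,130])*5)
```

```text
[ 0.36562462 -0.3469175   0.11221892] [-0.00439917 -0.01240351 -0.9999134 ] [-0.38602861  0.13879562  0.32405433]
2 x [-0.0, 0.04, -0.01, 0.16, 0.04, 0.24, 1]
tip px [155.99624812 135.859453  ]
```

View pics/c9.png

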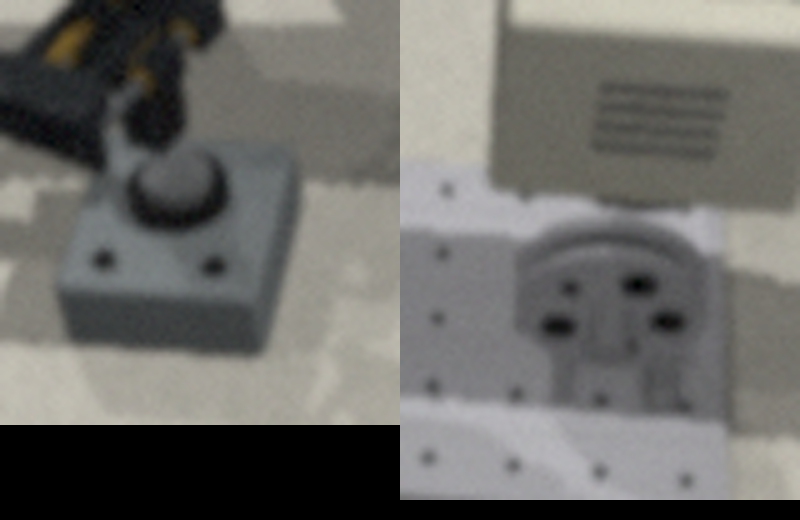

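The pulley stands square between the rods: shaft end at (610,345) in the right crop, rods at 563 and 655. The button's top is at about (180,177) in the left crop.

Run:
```python
from h import *
for z in(.055,.065,.075): print(ray("side",155+180/5,130+177/5,z))
plan((.371,-.339,.1),frame((1,-.3),0),3,1)
```

```text
[ 0.36022344 -0.34067621  0.055     ]
[ 0.36969037 -0.33644577  0.065     ]
[ 0.37915731 -0.33221533  0.075     ]
3 x [0.0, 0.03, -0.0, 0.13, 0.03, 0.17, 1]
```

>>> play_rows([
  [0,0.03,0,0.13,0.03,0.17,1],
  [0,0.03,0,0.13,0.03,0.17,1],
  [0,0.03,0,0.1,0.03,0.17,1],
  [0,0,0,0,0,0.1,1],
  [0,0,0,0,0,0.1,1],
  [0,0,0,0,0,0.1,1],
])

```text
t: 34.7
eef_pos: [0.3717, -0.3393, 0.0922]
eef_rot: [2.521, 1.874, 0.004]
wrist_force: [-0.3, 1.8, 2.4]
width: 0.0002
```

>>> play_rows([
  [0,0,0,0,0,0.08,1],
  [0,0,0,0,0,0.08,1],
])

```text
t: 34.95
eef_pos: [0.3717, -0.3394, 0.0884]
eef_rot: [2.522, 1.874, 0.004]
wrist_force: [-2.0, 1.7, 4.7]
width: 0.0005
```

>>> play_rows([
  [0,0,0,0,0,0.08,1],
  [0,0,0,0,0,0.08,1],
])

```text
t: 35.2
eef_pos: [0.3718, -0.3395, 0.088]
eef_rot: [-2.52, -1.874, -0.003]
wrist_force: [-8.5, 10.0, 28.9]
width: 0.0007
```

>>> play_rows([
  [0,0,0,0,0,0.08,1],
  [0,0,0,0,0,0,1],
])

```text
t: 35.45
eef_pos: [0.3718, -0.3394, 0.0889]
eef_rot: [-2.519, -1.874, -0.002]
wrist_force: [-1.8, 2.0, 4.6]
width: 0.0006
```

The button bottomed out: the spring force rose to about 5 N, then a hard stop at 29 N. Next I retract.

>>> play_rows([
  [0,0,0,0,0,-0.3,1],
  [0,0,0,0,0,-0.8,1],
  [0,0,0,0,0,-0.8,1],
  [0,0,0,0,0,-0.8,1],
  [0,0,0,0,0,-0.8,1],
  [0,0,0,0,0,-0.8,1],
  [0,0,0,0,0,0,1],
  [0,0,0,0,0,0,1],
])

```text
t: 36.45
eef_pos: [0.3715, -0.3399, 0.199]
eef_rot: [-2.52, -1.874, -0.002]
wrist_force: [1.4, 0.3, -0.3]
width: 0.0002
```

Run:
```python
from h import *
a=np.load("pics/a.npy").astype(int); b=optics.get_image("top")["pixels"].astype(int)
for n,(x0,y0,x1,y1) in dict(tray=(118,222,168,274),collar=(252,155,272,175),tin=(362,170,390,196),driver=(400,180,420,250)).items():
    print(n,"mean diff",abs(a-b)[y0:y1,x0:x1].mean().round(2))
s=ctrl.observe();print(s["t"],s["eef_pos"],s["wrist_force"])
print(ctrl.close_job())
```

```text
tray mean diff 14.43
collar mean diff 11.89
tin mean diff 73.7
driver mean diff 40.18
36.5 [ 0.37150257 -0.33990281  0.199035  ] [0.02968458 0.19273519 0.66819303]
the job is handed in; nothing more can be done
None
```

I finished all the steps and handed the job in at 36.5 s. No verdict came back.

- **Block:** I gripped it across its 50 mm side and lowered it into the tray. It touched the tray floor with about 18 N at the wrist. A later picture showed it standing upright in the tray, released.
- **Pulley:** I rolled it by pushing the shaft from behind with a finger on each side of the disc. I increased the lean to 42° before the lens. The last picture shows it upright and square, midway between the two rods, with the gripper clear.
- **Start button:** The force rose to about 5 N over roughly 5 mm, then met a hard stop at 29 N. I then pulled the gripper 110 mm clear. I can't read the button joint, so a full press is inferred from the force and the distance.

**Failed or unclear checks:**
- My final image-difference test for moved bystanders told me nothing. The arm and its shadow differed between the two frames, which gave large differences at the tin (74) and the screwdriver (40). I had used all 12 pictures, so I couldn't look again. The collar and post looked unmoved in earlier pictures, and I never worked near the tin or the screwdriver.
- The upward wrist force briefly read 3.6 N while I was increasing the lean just past the post. That may have been a light brush against the post. It cleared as soon as I moved on, and I saw no effect.

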